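Find the heavier of two centrifuge buckets and hold it over the drip tray

ROBOT

A 6-joint arm with a two-finger parallel gripper is mounted at the origin on the work surface. World frame = base frame: x ahead of the robot, y to its left, z up, the work surface at z = 0. Lengths are in mm, angles in rad, forces in N, time in s.
With the tool pointing down it reaches from about 350 to 950 mm from the base axis. Payload 17.4 kg.
Tool frame: the origin (TCP) lies at the very end of the fingers, on their centre line; the grasp point (between the pads) lies 19 mm behind it; x points along the fingers, y is the direction in which the jaws open and shut, and the axes are right-handed (so a half turn about x gives the same grasp; the last joint's range is limited). The gripper opens to 93 mm and grips with 3 to 60 N. Pads are 15 mm wide; open, the fingers measure 128 mm over their backs; the gripper's body (75 mm by 188 mm) begins 65 mm behind the grasp point.
Start: joints at [1.119, 0.116, 1.442, -0, 1.584, -0.038], TCP at [271.42, 618.032, 218.646] pointing down, gripper open.
Joint ranges: [-2.83, 2.83], [-0.83, 2.19], [0.07, 2.5], [-1.14, 4.28], [0.01, 3], [-2.97, 2.97]. Speed limits (rad/s): [1.89, 1.89, 2.22, 3.14, 3.14, 3.14].

INTERFACE

Orientations are given as a 3x3 rotation matrix whose columns are the frame's x, y, z axes.
In Python, from bench import readout, eyes, job gives the robot as it stands.
- The arm moves only by the tool apply_moves, never from a script. Its argument "series" is a list of rows, each a list of 4 numbers: the shift along the tool's x, y, z in m, then the turn about the tool's x in degrees. In form: [[dx, dy, dz, twist], ...]. A call has 1 to 12 rows; each row is the pose to reach, as a shift and turn from the pose measured when the call began, along the tool's axes at that moment; what a row does not reach only later rows make up. A row lasts 1/12 s, in which the tool goes at most 41.7 mm and 7.16 degrees, less where a joint would pass 70% of its speed; a pose out of reach is approached as far as the arm can. A call with a gripper value outside its range is refused whole. "grip" is the closure, from 0 (fully open) to 1 (shut), set as the call begins (left out, the last holds). The fingers move at their own pace and stop on an object; "squeeze" is the grip in N (left out, the last holds). Time passes only in rows, so rows that repeat a pose let the fingers close. It gives the time, the measured TCP pose, the force and the opening at its end, in the units of the state.
- readout.sense(): the state, without advancing time (a new reading comes with each control period).
- eyes.get_image(name): name is "scene" or "top" or "wrist"; returns the picture (480x640x3 uint8, blue, green, red); there is no depth.
- eyes.camera_info(name): a dict with "fov_y" (degrees; the focal length in pixels is half the picture's height over the tangent of half this angle, whatever the lens; pixels are square), "cx", "cy" (the principal point, pixels), "k1" (the pictures are not rectified: a ray, as slopes to the right and down, at radius r is drawn at 1 + k1 r^2 times it, then the intrinsics apply), "pose" (4x4, takes a point from camera to world coordinates); the wrist camera has in their place "hand_eye" (4x4, takes a point from camera to tool coordinates, whose origin is the TCP and whose axes are the tool frame's). Camera axes: x right, y up, looking along -z (the intrinsics and any distortion apply to the point x, -y, -z); pixel columns grow to the right and rows downward; lengths in mm; the calibration is good to about 2 mm. A picture is of the moment at which its call begins: read the wrist's pose just before it. camera_info takes no time and is no camera call.
- job.job_done(): hands the job in, once; it reports no verdict.
The state is a dict: "clock": time; "joint_positions": joint angles; "joint_velocities": joint speeds; "tau": joint torques, N m; "position": TCP position; "ee_rot": TCP orientation; "wrist_force": force on the tool from outside, world axes, zero at the start; "wrist_torque": the same for the moment, N m; "grip_width": finger opening in mm.
Only numpy, scipy, OpenCV 4.12 (cv2) and the standard library are available. Lean on these libraries where they do the work, as an engineer would, in place of code of your own. Each camera call takes 0.05 s, during which the arm holds its last target. There are 200 camera calls.

TASK

Two capped centrifuge buckets standing in the grey loading stand have to be matched before the run: lift each in turn clear of the stand to feel which is heavier, always setting a bucket back upright, right down in a free well of the stand, before letting go of it. With the lighter one left there, take the heavier one and hold it upright and still, about a hand's breadth above the middle of the steel drip tray, ready for a colleague to trim it; finish while still holding it there. Keep both buckets upright throughout, never drop one, and leave the open bucket and the other things on the bench where they are.

Things in the scene. Friction and masses are not known exactly. Their poses are not given: they have to be found in the camera images.
- bucket_1: one of two capped rotor buckets, alike but for a hidden load (0.2 to 0.6 kg each, at least 0.15 kg apart). Upright aluminium cup 52 mm across, black screw cap 55 mm across 68 to 81 mm above the underside, on it a round grip 34 mm across, 81 to 108 mm up, to be taken from above. Small bosses stick out 3.5 mm at own +-y, 56 mm up. Origin: centre of the underside, z up. Stands in a well of the stand
- bucket_2: one of two capped rotor buckets, alike but for a hidden load (0.2 to 0.6 kg each, at least 0.15 kg apart). Upright aluminium cup 52 mm across, black screw cap 55 mm across 68 to 81 mm above the underside, on it a round grip 34 mm across, 81 to 108 mm up, to be taken from above. Small bosses stick out 3.5 mm at own +-y, 56 mm up. Origin: centre of the underside, z up. Stands in a well of the stand
- stand: fixed grey plastic block, 180 x 180 mm and 35 mm high with four round wells at (+-50, +-50) mm from its middle, each 58 mm across and 20 mm deep, so a seated bucket's underside is 15 mm above the bench. Three hold buckets, one is empty. Origin: centre of the underside, x and y along its sides, z up
- stand_hole0 (a point): centre of the mouth, level with the stand's top face, of one of its four wells
- stand_hole1 (a point): centre of the mouth, level with the stand's top face, of one of its four wells
- stand_hole2 (a point): centre of the mouth, level with the stand's top face, of one of its four wells
- stand_hole3 (a point): centre of the mouth, level with the stand's top face, of one of its four wells
- tray: fixed shallow open steel drip tray, 220 mm along its own x, 160 mm along its own y, 25 mm high, walls and floor 4 mm thick. Origin: centre of the underside, z up. A spatula lies in it
- open_bucket: bystander: the same aluminium cup without cap, 52 mm in diameter, 68 mm high, empty, standing in a third well of the stand. Origin: centre of the underside
- spatula: bystander: flat steel lab spatula 150 mm long (own x), 4 mm thick, lying in the tray near one long side. Origin: middle of its underside
- marker: bystander: marker pen 130 mm long (own x), 12 mm thick, lying on the bench between the stand and the tray. Origin: its underside, about the middle
- tip_box: bystander: grey box of pipette tips, 85 mm (own x) by 120 mm, 58 mm high, on the bench to the side. Origin: centre of the underside
- tube_rack: bystander: white rack of capped tubes, 200 mm (own x) by 70 mm, 105 mm high. Origin: centre of the underside
- bottle: bystander: amber reagent jar 70 mm in diameter, 130 mm high. Origin: centre of the underside
- petri_stack: bystander: stack of petri dishes 90 mm in diameter, 47 mm high, beyond the stand and tray. Origin: centre of the underside
There are look-alikes about, which are no part of the job. Leave any yellow look-alike of the bucket_1 alone.

How it is judged (in metres and radians):
On the way, in this order (a step that is already met when the one before it is completed fails the run):
1. the lighter bucket has been lifted clear of the stand in the gripper, and felt (((height (world z) of bucket_1 above 0.045 m and contact force between bucket_1 and the fingers above 0.5 N and contact force between bucket_1 and stand below 0.05 N and contact force between bucket_2 and stand above 3.7 N and contact force between bucket_2 and the fingers below 0.05 N) or (height (world z) of bucket_2 above 0.045 m and contact force between bucket_2 and the fingers above 0.5 N and contact force between bucket_2 and stand below 0.05 N and contact force between bucket_1 and stand above 3.7 N and contact force between bucket_1 and the fingers below 0.05 N))), for 0.2 s.
2. the lighter bucket stands upright in a well of the stand again, let go of (((contact force between bucket_1 and stand between 1 and 3.7 N and z of bucket_1 in the frame of stand between 0.01 and 0.019 m and angle between bucket_1's own z axis and vertical below 0.1 rad and (horizontal distance between bucket_1 and stand_hole0 below 0.008 m or horizontal distance between bucket_1 and stand_hole1 below 0.008 m or horizontal distance between bucket_1 and stand_hole2 below 0.008 m or horizontal distance between bucket_1 and stand_hole3 below 0.008 m) and linear speed of bucket_1 below 0.02 m/s and contact force between bucket_1 and the arm below 0.05 N and contact force between bucket_1 and the fingers below 0.05 N) or (contact force between bucket_2 and stand between 1 and 3.7 N and z of bucket_2 in the frame of stand between 0.01 and 0.019 m and angle between bucket_2's own z axis and vertical below 0.1 rad and (horizontal distance between bucket_2 and stand_hole0 below 0.008 m or horizontal distance between bucket_2 and stand_hole1 below 0.008 m or horizontal distance between bucket_2 and stand_hole2 below 0.008 m or horizontal distance between bucket_2 and stand_hole3 below 0.008 m) and linear speed of bucket_2 below 0.02 m/s and contact force between bucket_2 and the arm below 0.05 N and contact force between bucket_2 and the fingers below 0.05 N))), for 0.2 s.
At the end, for the whole second after the job is handed in: Heavier bucket held in the gripper over the tray, still, tilt under 0.2 rad, underside 50 to 200 mm above the bench, within 70 mm (tray x) and 50 mm (tray y) of the tray's middle, touching neither tray nor stand; lighter one upright and untouched at the bottom of a well, 8 mm off centre at most (((height (world z) of bucket_2 between 0.05 and 0.2 m and x of bucket_2 in the frame of tray between -0.07 and 0.07 m and y of bucket_2 in the frame of tray between -0.05 and 0.05 m and angle between bucket_2's own z axis and vertical below 0.2 rad and linear speed of bucket_2 below 0.03 m/s and contact force between bucket_2 and the fingers above 0.5 N and contact force between bucket_2 and tray below 0.05 N and contact force between bucket_2 and stand below 0.05 N and contact force between bucket_1 and stand between 1 and 3.7 N and z of bucket_1 in the frame of stand between 0.01 and 0.019 m and angle between bucket_1's own z axis and vertical below 0.1 rad and (horizontal distance between bucket_1 and stand_hole0 below 0.008 m or horizontal distance between bucket_1 and stand_hole1 below 0.008 m or horizontal distance between bucket_1 and stand_hole2 below 0.008 m or horizontal distance between bucket_1 and stand_hole3 below 0.008 m) and linear speed of bucket_1 below 0.02 m/s and contact force between bucket_1 and the arm below 0.05 N and contact force between bucket_1 and the fingers below 0.05 N) or (height (world z) of bucket_1 between 0.05 and 0.2 m and x of bucket_1 in the frame of tray between -0.07 and 0.07 m and y of bucket_1 in the frame of tray between -0.05 and 0.05 m and angle between bucket_1's own z axis and vertical below 0.2 rad and linear speed of bucket_1 below 0.03 m/s and contact force between bucket_1 and the fingers above 0.5 N and contact force between bucket_1 and tray below 0.05 N and contact force between bucket_1 and stand below 0.05 N and contact force between bucket_2 and stand between 1 and 3.7 N and z of bucket_2 in the frame of stand between 0.01 and 0.019 m and angle between bucket_2's own z axis and vertical below 0.1 rad and (horizontal distance between bucket_2 and stand_hole0 below 0.008 m or horizontal distance between bucket_2 and stand_hole1 below 0.008 m or horizontal distance between bucket_2 and stand_hole2 below 0.008 m or horizontal distance between bucket_2 and stand_hole3 below 0.008 m) and linear speed of bucket_2 below 0.02 m/s and contact force between bucket_2 and the arm below 0.05 N and contact force between bucket_2 and the fingers below 0.05 N))); the arm keeps its last pose, push and grip.
It fails at once if a capped bucket is tipped (more than 0.45 rad off upright) (angle between any of bucket_1, bucket_2's own z axis and vertical above 0.45 rad).
It fails at once if a capped bucket is dropped (moves faster than 0.45 m/s with no finger on it) ((linear speed of bucket_1 above 0.45 m/s and contact force between bucket_1 and the fingers below 0.02 N) or (linear speed of bucket_2 above 0.45 m/s and contact force between bucket_2 and the fingers below 0.02 N)).
It fails at once if a bystander is shifted more than 30 mm (distance of any of open_bucket, spatula, marker, tip_box, tube_rack, bottle, petri_stack from where it was at the start of the episode above 0.03 m).
It also fails if it takes over 72 s, if anything falls off the work surface, if the arm or the gripper's body presses on something with over 40 N, if the wrist force passes 120 N, or if a joint passes its speed limit or range.

## Working session

There is one attempt and no reset: what is moved stays moved. The work goes in short steps, Python scripts to look and compute and a tool call to move; the robot and the scene stay as the last step left them, time stands still between calls to the robot, and variables do not carry over. Pictures are saved under pics/ and viewed, about 8 in all and at most 12, crops included, and the job is handed in when it is done.

Besides the shell and the picture viewer there is one more tool, called after "Request:" as a command line: name --pt "numbers of a row" for each row, then --argument value for the rest. apply_moves: Moves the arm, as the interface text tells. Its arguments: {"type":"object","properties":{"series":{"type":"array"},"grip":{"type":"number"},"squeeze":{"type":"number"}},"required":["series"]}

```bash
ls; mkdir -p pics; cat > h.py <<'E'
import numpy as np, cv2
from bench import readout, eyes, job
def ray(name,u,v,state=None):
    i=eyes.camera_info(name); f=240/np.tan(np.radians(i["fov_y"])/2)
    d=np.array([(u-i["cx"])/f,(v-i["cy"])/f]); s=d.copy()
    for _ in range(30): s=d/(1+i["k1"]*(s@s))
    if "pose" in i: T=np.array(i["pose"])
    else:
        st=state or readout.sense(); W=np.eye(4); W[:3,:3]=st["ee_rot"]; W[:3,3]=st["position"]; T=W@np.array(i["hand_eye"])
    return T[:3,3], T[:3,:3]@np.array([s[0],-s[1],-1])
def onplane(name,u,v,z,state=None):
    o,d=ray(name,u,v,state); return o+d*(z-o[2])/d[2]
E
python3 - <<'E'
from h import *
s=readout.sense(); print(s)
for n in ("scene","top","wrist"):
    print(n,eyes.camera_info(n)); cv2.imwrite(f"pics/{n}0.png",eyes.get_image(n))
E
```

```text
pics
{'clock': 0.0, 'joint_positions': array([ 1.11920744e+00,  1.16490496e-01,  1.44226970e+00, -8.57276825e-06,
        1.58402746e+00, -3.78243221e-02]), 'joint_velocities': array([ 0.0003924 ,  0.00055205, -0.00083788,  0.00101174,  0.00076915,
       -0.00055787]), 'tau': array([ 6.97616579e-04, -7.21296501e+01, -6.22593141e+01,  7.79280486e-02,
        2.40534515e-02, -1.02200577e-04]), 'position': array([271.32156233, 617.8344631 , 217.89939688]), 'ee_rot': array([[-5.13780642e-04,  4.02058852e-01,  9.15613683e-01],
       [-1.07894887e-03,  9.15613048e-01, -4.02059178e-01],
       [-9.99999286e-01, -1.19447057e-03, -3.66233150e-05]]), 'wrist_force': array([-0.75552488, -0.26678189, -0.02847929]), 'wrist_torque': array([ 0.00098708, -0.03501041,  0.00890198]), 'grip_width': 92.95067604839109}
scene {'fov_y': 45.041664442318414, 'cx': 319.309686275894, 'cy': 240.73270108591504, 'k1': 0.015874477496849993, 'pose': array([[ 6.22497143e-01, -4.28018304e-01,  6.55208088e-01,
         1.48692750e+03],
       [ 7.82619149e-01,  3.42732225e-01, -5.19655548e-01,
        -6.75914987e+02
[... 407 characters left out ...]
-9.85124816e-02,  1.78151921e-02,
        -3.11083308e+00],
       [-2.32512047e-03,  2.00647510e-01,  9.79660743e-01,
         1.16700145e+03],
       [ 0.00000000e+00,  0.00000000e+00,  0.00000000e+00,
         1.00000000e+00]])}
wrist {'fov_y': 68.25818303031383, 'cx': 313.72554279443756, 'cy': 243.95351778251074, 'k1': -0.04504895262918991, 'hand_eye': array([[ 3.11159980e-04,  2.64959887e-01, -9.64259385e-01,
        -1.65753551e+02],
       [ 9.99999952e-01, -9.47277864e-05,  2.96663849e-04,
         1.64967383e-01],
       [-1.27381370e-05, -9.64259430e-01, -2.64959904e-01,
        -7.19361704e+01],
       [ 0.00000000e+00,  0.00000000e+00,  0.00000000e+00,
         1.00000000e+00]])}
```

View pics/top0.png

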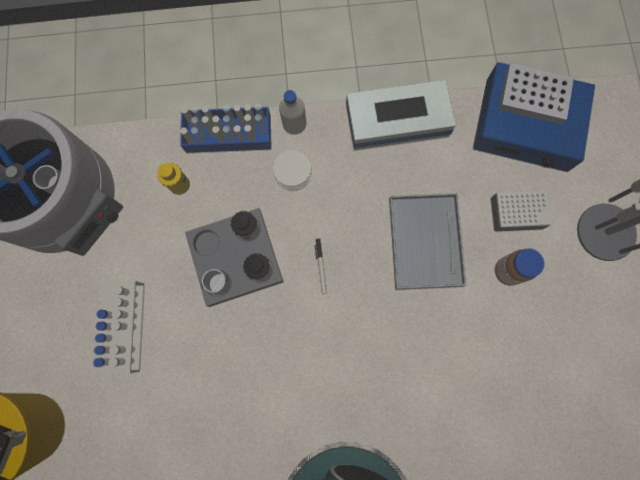

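View pics/scene0.png

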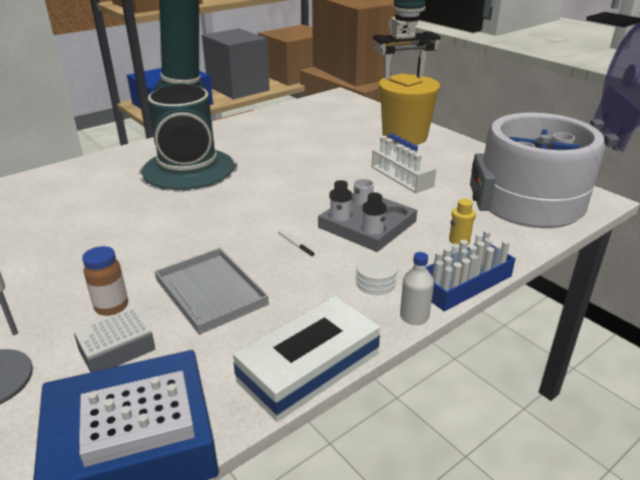

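The top view shows the stand at about (234,257). Capped buckets are at about (244,224) and (257,267), the open bucket at (213,281) and the empty well at (207,242). The tray is at about (427,241), with the marker at about (320,265).

```bash
python3 - <<'E'
from h import *
t=cv2.imread("pics/top0.png"); g=cv2.cvtColor(t,cv2.COLOR_BGR2GRAY)
m=(g<50).astype(np.uint8); n,l,st,c=cv2.connectedComponentsWithStats(m)
for k in range(1,n):
    x,y,w,h,a=st[k]
    if 180<c[k][0]<300 and 200<c[k][1]<310 and a>80: print("cap",c[k],st[k],onplane("top",*c[k],105))
for p in [(186,232),(263,210),(283,278),(207,304)]: print("stand",onplane("top",*p,35).round(1))
for p in [(390,197),(457,195),(464,287),(396,289)]: print("tray",onplane("top",*p,25).round(1))
E
```

```text
stand [642.8 304.3  35. ]
stand [677.1 123.1  35. ]
stand [514.   89.7  35. ]
stand [472.6 264.4  35. ]
tray [ 681.3 -176.4   25. ]
tray [ 670.3 -334.7   25. ]
tray [ 453.3 -317.8   25. ]
tray [ 464.5 -163.    25. ]
```

Request:
apply_moves --pt "0 -0.02 0.033 0" --pt "0 -0.04 0.066 0" --pt "0 -0.06 0.1 0" --pt "0 -0.08 0.135 0" --pt "0 -0.1 0.17 0" --pt "0 -0.12 0.205 0" --pt "0 -0.14 0.24 0" --pt "0 -0.16 0.275 0" --pt "0 -0.18 0.31 0" --pt "0 -0.2 0.345 0" --pt "0 -0.22 0.38 0" --pt "0 -0.24 0.41 0"

```text
clock: 1.15
position: [551.3, 231.2, 218.1]
ee_rot: [[-0.0, 0.402, 0.915], [-0.001, 0.915, -0.402], [-1.0, -0.001, -0.0]]
wrist_force: [0.8, 0.1, -0.9]
grip_width: 93.0
```

Request:
apply_moves --pt "0 -0.012 0.02 0" --pt "0 -0.024 0.04 0" --pt "0 -0.024 0.04 0" --pt "0 -0.024 0.04 0" --pt "0 -0.024 0.04 0" --pt "0 -0.024 0.04 0"

```text
clock: 1.65
position: [577.8, 193.9, 218.2]
ee_rot: [[-0.0, 0.402, 0.916], [-0.001, 0.916, -0.402], [-1.0, -0.001, -0.0]]
wrist_force: [-0.6, 0.6, 0.0]
grip_width: 93.0
```

```bash
python3 - <<'E'
from h import *
import json
s=readout.sense(); json.dump({k:np.array(s[k]).tolist() for k in s},open("s1.json","w"))
cv2.imwrite("pics/w1.png",eyes.get_image("wrist")); print(s["clock"],s["position"],s["ee_rot"],s["wrist_force"],s["joint_positions"])
E
```

```text
1.65 [577.80644844 193.92441608 218.16011834] [[-4.95379236e-04  4.01684785e-01  9.15777859e-01]
 [-7.75715051e-04  9.15777542e-01 -4.01685066e-01]
 [-9.99999576e-01 -9.09369110e-04 -1.42064245e-04]] [-0.63209499  0.62317149  0.0043922 ] [ 2.82259032e-01 -2.55474420e-02  1.58866258e+00 -6.07064313e-04
  1.57916935e+00 -8.75186085e-01]
```

View pics/w1.png

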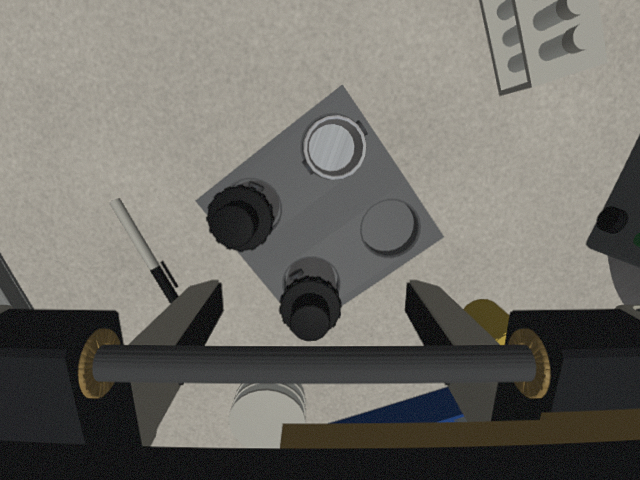

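The wrist view shows bucket A's grip top at about (233,226) and B's at (310,318). The open bucket is at (334,147) and the empty well at (389,227). I'll stretch the contrast for accuracy.

```bash
python3 - <<'E'
from h import *
t=cv2.imread("pics/w1.png"); out=[]
for (x,y) in [(190,170),(260,240)]:
    c=cv2.resize(t[y:y+110,x:x+110],None,fx=3.6,fy=3.6,interpolation=cv2.INTER_CUBIC); g=cv2.cvtColor(c,cv2.COLOR_BGR2GRAY).astype(float)
    c=np.clip((g-10)*4,0,255).astype(np.uint8)
    for k in range(0,110,10): cv2.putText(c,str(x+k),(int(k*3.6),10),0,.35,255,1); cv2.putText(c,str(y+k),(0,int(k*3.6)+4),0,.35,255,1); cv2.line(c,(0,int(k*3.6)),(396,int(k*3.6)),120,1) if k%20==0 else None; cv2.line(c,(int(k*3.6),0),(int(k*3.6),396),120,1) if k%20==0 else None
    out.append(c)
cv2.imwrite("pics/crop1.png",np.hstack(out))
E
```

```text
(no output)
```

View pics/crop1.png

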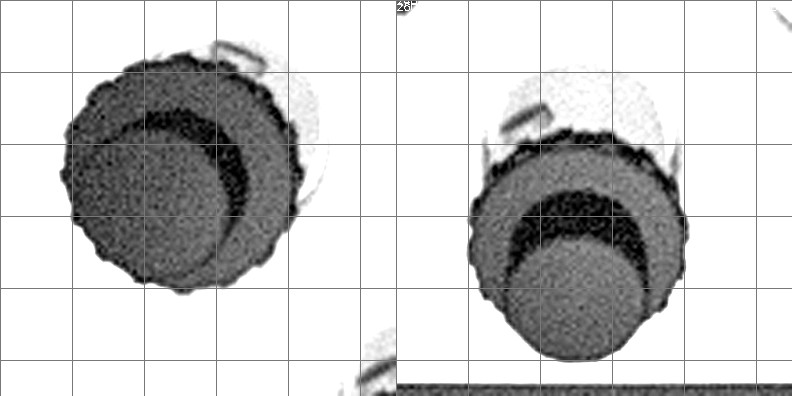

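```bash
python3 - <<'E'
from h import *
import json
s=json.load(open("s1.json")); R=np.array(s["ee_rot"])
A=onplane("wrist",231.7,227,123,s);B=onplane("wrist",310.3,322.5,123,s)
for n,P in (("A",A),("B",B)): print(n,P, R.T@(P-s["position"]))
print(np.linalg.norm(A-B))
for p in [(343,85),(443,237),(196,202)]: print(onplane("wrist",*p,35,s))
print("well",onplane("wrist",389,227,35,s),"open",onplane("wrist",334,147,83,s))
E
```

```text
A [540.49230434 142.54139822 123.        ] [ 95.21842127 -61.95740209 -13.51815724]
B [637.2957353  164.77734869 123.        ] [95.1532181  -2.70975262 66.20043232]
99.32442670475119
[471.94239744 269.56533967  35.        ]
[645.94517672 308.20524041  35.        ]
[512.9521346   94.26759402  35.        ]
well [613.92027419 261.0241158   35.        ] open [518.58594297 238.04832991  83.        ]
```

Request:
apply_moves --pt "0 -0.031 -0.007 0" --pt "0.01 -0.062 -0.0135 0" --pt "0.04 -0.062 -0.0135 0" --pt "0.07 -0.062 -0.0135 0" --pt "0.095 -0.062 -0.0135 0" --pt "0.11 -0.062 -0.0135 0" --pt "0.118 -0.062 -0.0135 0" --pt "0.118 -0.062 -0.0135 0" --pt "0.118 -0.062 -0.0135 0"

```text
clock: 2.45
position: [540.6, 143.0, 101.0]
ee_rot: [[-0.0, 0.401, 0.916], [-0.001, 0.916, -0.401], [-1.0, -0.001, 0.0]]
wrist_force: [-0.4, 0.3, -0.4]
grip_width: 92.5
```

Request:
apply_moves --pt "0 0 0 0" --pt "0 0 0 0" --pt "0 0 0 0" --pt "0 0 0 0" --pt "0 0 0 0" --pt "0 0 0 0" --pt "0 0 0 0" --pt "0 0 0 0" --pt "0 0 0 0" --pt "0 0 0 0" --grip 1 --squeeze 30

```text
clock: 3.28
position: [540.6, 143.0, 100.9]
ee_rot: [[-0.0, 0.401, 0.916], [-0.001, 0.916, -0.401], [-1.0, -0.001, 0.0]]
wrist_force: [-0.1, -0.1, -0.1]
grip_width: 33.1
```

Request:
apply_moves --pt "-0.004 0 0 0" --pt "-0.01 0 0 0" --pt "-0.018 0 0 0" --pt "-0.028 0 0 0" --pt "-0.038 0 0 0" --pt "-0.046 0 0 0" --pt "-0.05 0 0 0" --pt "-0.05 0 0 0" --pt "-0.05 0 0 0" --pt "-0.05 0 0 0" --pt "-0.05 0 0 0" --pt "-0.05 0 0 0"

```text
clock: 4.28
position: [540.4, 143.0, 150.5]
ee_rot: [[-0.001, 0.401, 0.916], [-0.001, 0.916, -0.401], [-1.0, -0.001, -0.0]]
wrist_force: [0.3, 0.5, -2.9]
grip_width: 33.6
```

```bash
cat > f.py <<'E'
from h import *
F=[];T=[]
for k in range(4):
    s=readout.sense(); F.append(s["wrist_force"]); T.append(s["tau"]); im=eyes.get_image("wrist")
print(s["clock"],s["position"],"F",np.mean(F,0),np.std(F,0),"tau",np.mean(T,0)[:3],s["grip_width"],s["joint_positions"].round(3))
import sys; cv2.imwrite(f"pics/{sys.argv[1]}.png",im)
E
python3 f.py liftA
```

```text
4.4333 [540.48522609 142.9771529  150.71145179] F [ 0.12081543 -0.14194279 -2.63389416] [0.16051444 0.42897237 0.4521482 ] tau [-1.24530558e-04 -5.29808521e+01 -6.24139953e+01] 33.25783527062605 [ 2.130e-01 -1.110e-01  1.779e+00 -1.000e-03  1.474e+00 -9.450e-01]
```

View pics/liftA.png

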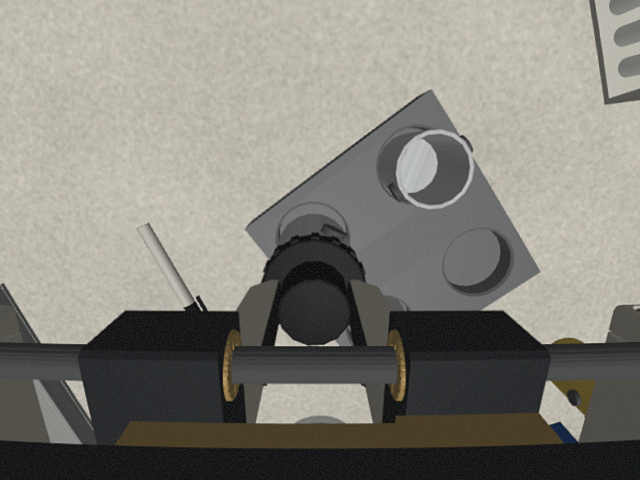

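A is lifted clear and upright, at about 2.6 N. Now setting it back.

Request:
apply_moves --pt "0.008 0 0 0" --pt "0.018 0 0 0" --pt "0.028 0 0 0" --pt "0.036 0 0 0" --pt "0.042 0 0 0" --pt "0.046 0 0 0" --pt "0.048 0 0 0" --pt "0.05 0 0 0" --pt "0.05 0 0 0" --pt "0.05 0 0 0"

```text
clock: 5.32
position: [540.7, 143.0, 101.2]
ee_rot: [[0.0, 0.401, 0.916], [-0.001, 0.916, -0.401], [-1.0, -0.0, 0.001]]
wrist_force: [0.1, -0.2, -2.4]
grip_width: 33.7
```

Request:
apply_moves --pt "0.0007 0 0 0" --pt "0.0014 0 0 0" --pt "0.0014 0 0 0" --pt "0.0014 0 0 0"

```text
clock: 5.65
position: [541.1, 143.0, 100.9]
ee_rot: [[0.002, 0.401, 0.916], [-0.001, 0.916, -0.401], [-1.0, 0.0, 0.002]]
wrist_force: [-2.5, -2.4, 7.8]
grip_width: 33.4
```

Seated, with the wrist force now upward. Releasing and rising.

Request:
apply_moves --pt "0 0 0 0" --pt "0 0 0 0" --pt "0 0 0 0" --pt "0 0 0 0" --pt "0 0 0 0" --pt "0 0 0 0" --pt "-0.03 0 0 0" --pt "-0.06 0 0 0" --pt "-0.08 0 0 0" --pt "-0.08 0 0 0" --pt "-0.08 0 0 0" --grip 0

```text
clock: 6.57
position: [541.4, 143.1, 181.9]
ee_rot: [[0.004, 0.401, 0.916], [-0.0, 0.916, -0.401], [-1.0, 0.001, 0.003]]
wrist_force: [-0.8, 0.4, -1.0]
grip_width: 92.5
```

```bash
python3 f.py relA; python3 - <<'E'
from h import *
s=readout.sense(); print(np.array(s["ee_rot"]).T@(np.array([637.3,164.8,101])-s["position"]))
E
```

```text
6.7167 [540.54220669 142.91858683 179.57666185] F [-0.0876884   0.1323812  -0.30359387] [0.46791142 0.29783266 0.62681637] tau [ 1.87227735e-02 -5.32291844e+01 -6.39840925e+01] 92.98248811429671 [ 2.130e-01 -1.240e-01  1.744e+00 -1.000e-03  1.522e+00 -9.450e-01]
[78.561669   58.92055534 79.82604393]
```

View pics/relA.png

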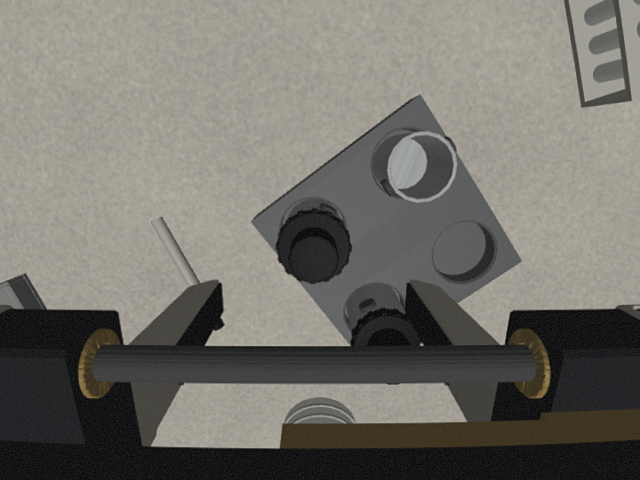

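A is back in its well, upright, at (313,250). Next, bucket B.

Request:
apply_moves --pt "0 0.018 0.024 0" --pt "0 0.036 0.048 0" --pt "0 0.054 0.072 0" --pt "0.01 0.059 0.08 0" --pt "0.035 0.059 0.08 0" --pt "0.055 0.059 0.08 0" --pt "0.07 0.059 0.08 0" --pt "0.078 0.059 0.08 0" --pt "0.0785 0.059 0.08 0" --pt "0.0785 0.059 0.08 0"

```text
clock: 7.6
position: [637.4, 164.8, 101.3]
ee_rot: [[-0.0, 0.401, 0.916], [-0.001, 0.916, -0.401], [-1.0, -0.001, 0.0]]
wrist_force: [-0.2, -0.2, -0.3]
grip_width: 92.8
```

Request:
apply_moves --pt "0 0 0 0" --pt "0 0 0 0" --pt "0 0 0 0" --pt "0 0 0 0" --pt "0 0 0 0" --pt "0 0 0 0" --pt "0 0 0 0" --pt "0 0 0 0" --pt "0 0 0 0" --pt "0 0 0 0" --grip 1 --squeeze 40

```text
clock: 8.43
position: [637.3, 164.7, 101.2]
ee_rot: [[-0.0, 0.401, 0.916], [-0.001, 0.916, -0.401], [-1.0, -0.001, 0.0]]
wrist_force: [-0.3, -0.9, 0.7]
grip_width: 33.3
```

Request:
apply_moves --pt "-0.004 0 0 0" --pt "-0.01 0 0 0" --pt "-0.018 0 0 0" --pt "-0.028 0 0 0" --pt "-0.038 0 0 0" --pt "-0.048 0 0 0" --pt "-0.056 0 0 0" --pt "-0.06 0 0 0" --pt "-0.06 0 0 0" --pt "-0.06 0 0 0" --pt "-0.06 0 0 0" --pt "-0.06 0 0 0"

```text
clock: 9.43
position: [637.1, 164.7, 160.6]
ee_rot: [[-0.001, 0.401, 0.916], [-0.002, 0.916, -0.401], [-1.0, -0.002, -0.001]]
wrist_force: [0.4, -0.1, -4.8]
grip_width: 33.0
```

```bash
python3 f.py liftB; python3 - <<'E'
from h import *
s=readout.sense(); print(np.array(s["ee_rot"]).T@(np.array([567,-248,165])-s["position"]))
E
```

```text
9.5833 [637.22310712 164.75066427 160.84696991] F [ 0.35232603  0.12407953 -4.51238968] [0.46269115 0.42564678 0.27107273] tau [ 2.37466590e-03 -7.31037050e+01 -6.42157495e+01] 33.166142924089776 [ 2.150e-01  1.010e-01  1.551e+00 -1.000e-03  1.490e+00 -9.430e-01]
[  -3.4120348  -406.29899044  101.09417677]
```

B weighs about 4.5 N against A's 2.6 N, so B is the heavier. Carrying it to the tray.

Request:
apply_moves --pt "-0.005 -0.005 0.001 0" --pt "-0.01 -0.015 0.004 0" --pt "-0.015 -0.029 0.007 0" --pt "-0.02 -0.047 0.012 0" --pt "-0.02 -0.067 0.017 0" --pt "-0.02 -0.089 0.022 0" --pt "-0.02 -0.111 0.028 0" --pt "-0.02 -0.133 0.033 0" --pt "-0.02 -0.153 0.038 0" --pt "-0.02 -0.171 0.043 0" --pt "-0.02 -0.187 0.047 0" --pt "-0.02 -0.2 0.05 0"

```text
clock: 10.63
position: [602.3, -40.9, 182.1]
ee_rot: [[0.0, 0.402, 0.916], [-0.002, 0.916, -0.402], [-1.0, -0.002, 0.001]]
wrist_force: [0.5, -0.4, -4.1]
grip_width: 33.2
```

Request:
apply_moves --pt "0 -0.015 0.004 0" --pt "0 -0.033 0.008 0" --pt "0 -0.053 0.013 0" --pt "0 -0.075 0.019 0" --pt "0 -0.097 0.024 0" --pt "0 -0.119 0.03 0" --pt "0 -0.14 0.035 0" --pt "0 -0.159 0.04 0" --pt "0 -0.175 0.044 0" --pt "0 -0.188 0.047 0" --pt "0 -0.197 0.049 0" --pt "0 -0.203 0.05 0"

```text
clock: 11.63
position: [566.0, -248.0, 182.7]
ee_rot: [[0.0, 0.403, 0.915], [-0.002, 0.915, -0.403], [-1.0, -0.002, 0.001]]
wrist_force: [0.3, 0.5, -5.1]
grip_width: 33.2
```

Request:
apply_moves --pt "0 0 0 0" --pt "0 0 0 0" --pt "0 0 0 0" --pt "0 0 0 0" --pt "0 0 0 0" --pt "0 0 0 0" --pt "0 0 0 0" --pt "0 0 0 0" --pt "0 0 0 0" --pt "0 0 0 0"

```text
clock: 12.47
position: [566.1, -248.0, 182.7]
ee_rot: [[0.0, 0.403, 0.915], [-0.002, 0.915, -0.403], [-1.0, -0.002, 0.001]]
wrist_force: [-0.1, 0.1, -4.7]
grip_width: 33.5
```

```bash
python3 f.py hold; python3 - <<'E'
from h import *
cv2.imwrite("pics/topend.png",eyes.get_image("top"))
w=cv2.imread("pics/hold.png"); t=cv2.imread("pics/topend.png"); 
cv2.imwrite("pics/end.png",np.hstack([cv2.resize(w,(400,300)),cv2.resize(t[130:370,160:480],(400,300))]))
E
```

```text
12.6167 [ 566.05747643 -247.99569623  182.72213031] F [-0.00837413 -0.01360441 -4.47821872] [0.08498796 0.55385706 0.24239865] tau [ 4.82163117e-02 -6.49035269e+01 -6.45643294e+01] 33.41042423327066 [-0.453  0.004  1.617 -0.002  1.52  -1.61 ]
```

View pics/end.png

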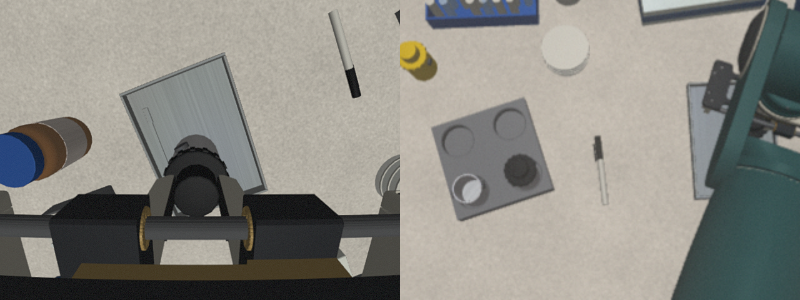

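The picture shows B upright in the gripper over the tray, A seated in its well, and the other things where they were.

```bash
python3 -c "
from bench import job; print(job.job_done())"
```

```text
the job is handed in; nothing more can be done
None
```

I lifted both capped buckets and compared them. The lighter one felt about 2.6 N. I set it back in its own well, released it, and saw it standing upright in the pictures. The heavier one felt about 4.5 N, and I took it straight to the tray without setting it back first.

I handed the job in at about 12.7 s with the heavier bucket held still and upright. Its underside is about 96 mm above the bench, and it is over the tray's middle, where the tool is at (566, -248) mm against my measured centre of (567, -248).

My last checks showed:
- **Grip:** steady at a 33.4 mm opening, carrying about 4.5 N.
- **Lighter bucket:** upright in its well. I did not measure again how well centred it is; I judged that by eye.
- **Other objects:** those in view look unmoved. The arm hid the right side of the last top view, including the bottle and tip box, but the wrist view shows the spatula still in the tray.

None of these checks failed or disagreed.

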